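# Nest the small steel parts pan in the bench pan

## Task

Tidy up the soldering bench: nest the smaller loose parts pan in the bigger pan that is screwed to the bench. The bench pan's rim collar has a single gap; turn the small pan, for instance by pushing its handle round along the rim, until the handle drops into that gap and the pan sits flat on the floor of the bench pan. Set it in gently, without dropping or forcing it, and leave the wide pan and the other things on the bench where they are.

Things in the scene. Friction and masses are not known exactly. Their poses are not given: they have to be found in the camera images.
- pan_mid (a point): The loose parts pan to be nested: plain steel, round, 104 mm across, 55 mm high, open on top, 3 mm wall, about 0.24 kg (varies by a third). This point is its centre, half-way up (27.5 mm above its underside); z points up out of its mouth, x along its handle.
- pan_grip (a point): A point on that pan's handle: half-way up the bar, 100 mm from the pan's axis, 45 mm above its underside; axes as pan_mid. The handle is a straight flat bar on edge, 10 mm wide, 14 mm tall, running level from the wall to 160 mm from the pan's axis; underside 38 mm, top 52 mm above the pan's underside. It can be pinched from above.
- wide_pan_mid (a point): The wide pan: the same kind of pan with the same handle, but 124 mm across, too wide to go into the bench pan. Its centre, half-way up (27.5 mm above its underside), x along its handle. It stays where it is.
- nest_floor (a point): The bench pan: steel, round, 124 mm across, screwed down. This point: centre of its inner floor, 4 mm above the bench; z up, x along its own fixed handle, a flat bar to 165 mm from the axis, top 39 mm above the bench. Wall 40 mm high, 114 mm across inside: 5 mm of play round the small pan. Nested, the small pan is level, underside on this floor, its handle in the collar's gap, 2 mm above the wall.
- nest_top (a point): Centre of the bench pan's mouth, 56 mm above the bench, level with the top of the collar: a steel ring 16 mm high on the wall, 115 mm inside, 131 mm outside diameter, with one gap 16 mm wide, open upward, right down to the wall. Axes as nest_floor. With its handle lying on the collar, the small pan stands cocked by about 0.12 rad, handle side up.
- nest_back (a point): A fixed point at half the collar's height (48 mm above the bench), 62 mm from the axis, straight opposite the bench pan's handle. The gap lies within 0.8 rad round the axis either way of it; its angle is not reported: look, or slide the small pan's handle along the collar until it drops (3 mm play each side). If it hangs, ease the push or press lightly. The collar is too stiff to turn by a light push.
- spool_a: Bystander: solder spool, 54 mm across, 45 mm high, standing; origin under its centre.
- spool_b: Bystander: a second solder spool, the same size, standing; origin under its centre.
- tip_tin: Bystander: dark tin with brass wool for cleaning tips, 64 mm across, 40 mm high; origin under its centre.
- driver: Bystander: screwdriver lying flat.
- board: Bystander: circuit board 90 by 55 mm, lying flat, 15 mm high; origin under its centre.
- cleaner: Bystander: closed plastic bottle, 52 mm across, 150 mm high; origin under its centre.
Mind the look-alikes: they are no part of the job. Leave any yellow look-alike of the part that bears pan_mid alone.

How it is judged:
By the outcome, as a careful person would: the job done as asked, in the order asked, and still so for the second after the job is handed in, with the robot touching nothing.
It also fails if it takes over 64 s, if anything falls off the work surface, if the arm or the gripper's body presses on something with over 40 N, if the wrist force passes 120 N, or if a joint passes its speed limit or range.

## Robot

A 6-joint arm with a two-finger parallel gripper is mounted at the origin on the work surface. World frame = base frame: x ahead of the robot, y to its left, z up, the work surface at z = 0. Lengths are in m, angles in rad, forces in N, time in s.
With the tool pointing down it reaches from about 0.3 to 0.775 m from the base axis. Payload 14.6 kg.
Tool frame: the origin (TCP) lies on the centre line of the jaws, within the pads' length; the fingertips stand 14 mm ahead of it and the grasp point (between the pads) lies 5 mm behind it; x points along the fingers, y is the direction in which the jaws open and shut, and the axes are right-handed (so a half turn about x gives the same grasp; the last joint's range is limited). The gripper opens to 94 mm and grips with 3 to 60 N. Pads are 16 mm wide; open, the fingers measure 119 mm over their backs; the gripper's body (75 mm by 177 mm) begins 78 mm behind the grasp point.
Start: joints at [1.152, 0.3, 1.521, -0, 1.321, -0.067], TCP at [0.19, 0.516, 0.219] pointing down, gripper open.
Joint ranges: [-3.03, 3.03], [-0.79, 2.21], [0.23, 2.52], [-1.04, 4.18], [0, 3.07], [-2.55, 2.55]. Speed limits (rad/s): [2.22, 2.22, 2.57, 3.14, 3.14, 3.14].

## Interface

Orientations are given as [roll, pitch, yaw] about the fixed x, y, z axes, in that order (R = Rz(yaw) Ry(pitch) Rx(roll)).
In Python, from station import * gives the robot as it stands. The module is installed in compiled form; this text tells all that it offers.
- The arm moves only by the shell command python3 -m handwheel 'ROWS' [FORCE]. ROWS is JSON, a list of rows, each a list of 3 entries, a list of its own where there are three numbers: the shift along the tool's x, y, z in mm, then the turn about the tool's x in rad, then the gripper command: -1 is fully open, 1 is shut, values between are in proportion. In form: [[[dx, dy, dz], spin, gripper], ...]. A call has exactly 5 rows; each row is the pose to reach, as a shift and turn from the pose measured when the call began, along the tool's axes at that moment; what a row does not reach only later rows make up. A row lasts 1/10 s, in which the tool goes at most 50 mm and 8.59 degrees, less where a joint would pass 70% of its speed; a pose out of reach is approached as far as the arm can. A call with a gripper value outside its range is refused whole. The fingers move at their own pace and stop on an object; FORCE is the grip in N (left out, the last holds). Time passes only in rows, so rows that repeat a pose let the fingers close, or fill a call up. It gives the time, the measured TCP pose, the force and the opening at its end, in the units of the state.
- get_obs(): the state, without advancing time (a new reading comes with each control period).
- camera(name): name is "side" or "top"; returns (picture, depth): 420x560x3 uint8, blue, green, red; 420x560 float32, m along the optical axis (not along the pixel's ray), 0 where there is no reading.
- camera_info(name): a dict with "fx", "fy", "cx", "cy" (pixels), "k1" (the pictures are not rectified: a ray, as slopes to the right and down, at radius r is drawn at 1 + k1 r^2 times it, then the intrinsics apply), "extrinsics" (4x4, takes a point from camera to world coordinates). Camera axes: x right, y down, z forward; pixel columns grow to the right and rows downward; lengths in m; the calibration is good to about 2 mm. A picture is of the moment at which its call begins. camera_info takes no time and is no camera call.
- hand_in(): hands the job in, once; it reports no verdict.
The state is a dict: "time_s": time; "qpos": joint angles; "joint_vel": joint speeds; "tau": joint torques, N m; "ee_pos": TCP position; "eef_rot": TCP orientation; "force": force on the tool from outside, world axes, zero at the start; "moment": the same for the moment, N m; "grip_width": finger opening in m.
Only numpy, scipy, OpenCV 4.12 (cv2) and the standard library are available. Lean on these libraries where they do the work, as an engineer would, in place of code of your own. Each camera call takes 0.05 s, during which the arm holds its last target. There are 200 camera calls.

## Working session

There is one attempt and no reset: what is moved stays moved. The work goes in short steps, Python scripts to look and compute and a shell command to move; the robot and the scene stay as the last step left them, time stands still between calls to the robot, and variables do not carry over. Pictures are saved under pics/ and viewed, about 8 in all and at most 12, crops included, and the job is handed in when it is done.

```bash
mkdir -p pics; cat > h.py <<'E'
from station import *
import numpy as np, cv2
def cloud(name):
    im,d=camera(name); c=camera_info(name)
    v,u=np.mgrid[:420,:560]
    K=np.array([[c["fx"],0,c["cx"]],[0,c["fy"],c["cy"]],[0,0,1.]])
    p=cv2.undistortPoints(np.stack([u,v],-1).reshape(-1,1,2).astype(np.float64),K,np.array([c["k1"],0,0,0.])).reshape(420,560,2)
    P=np.dstack([p*d[...,None],d])
    E=np.array(c["extrinsics"]); W=P@E[:3,:3].T+E[:3,3]; W[d==0]=np.nan
    return im,W
E
python3 - <<'E'
from h import *
o=get_obs(); print(o)
for n in("top","side"):
    im,W=cloud(n); cv2.imwrite(f"pics/{n}0.png",im); np.save(f"{n}0.npy",W); print(n,camera_info(n)["extrinsics"])
    for v in range(30,420,60): print(v,[tuple(np.round(W[v,u],2)) for u in range(40,560,120)])
E
```

```text
{'time_s': 0.0, 'qpos': array([ 1.15243785e+00,  3.00510826e-01,  1.52157082e+00, -2.38290831e-05,
        1.32066136e+00, -6.65879252e-02]), 'joint_vel': array([-6.86505885e-04,  2.61690977e-04, -1.00952432e-03, -5.13127905e-04,
       -6.50019597e-04, -9.48883496e-05]), 'tau': array([-5.75506929e-04, -5.31810665e+01, -3.52729046e+01,  7.08401855e-02,
        2.43904372e-02, -1.34328266e-04]), 'ee_pos': array([0.18941532, 0.51610576, 0.21886886]), 'eef_rot': array([-1.61732303,  1.56964574, -1.96908766]), 'force': array([-0.38521306, -0.37543197, -0.04706214]), 'moment': array([-0.01644291,  0.03762052,  0.02677115]), 'grip_width': 0.09402355348446272}
top [[-0.00847592 -0.98769012  0.15619343  0.22135489]
 [-0.99993971  0.00728127 -0.00821913 -0.07430806]
 [ 0.00698067 -0.15625368 -0.98769229  1.33071009]
 [ 0.          0.          0.          1.        ]]
30 [(np.float64(0.94), np.float64(0.58), np.float64(-0.0)), (np.float64(0.88), np.float64(0.22), np.float64(0.09)), (np.float64(0.85), np.float64(-0.09), np.float64(0.13)), (np.float64(0.9), np.float64(-0.41), np.float64(0.04)), 
[... 3286 characters left out ...]
oat64(0.0)), (np.float64(0.69), np.float64(-0.32), np.float64(0.0)), (np.float64(0.94), np.float64(-0.44), np.float64(0.04))]
330 [(np.float64(-0.16), np.float64(-0.26), np.float64(0.0)), (np.float64(0.1), np.float64(-0.34), np.float64(-0.0)), (np.float64(0.35), np.float64(-0.41), np.float64(0.0)), (np.float64(0.57), np.float64(-0.51), np.float64(0.03)), (np.float64(0.84), np.float64(-0.57), np.float64(0.0))]
390 [(np.float64(-0.13), np.float64(-0.42), np.float64(0.0)), (np.float64(0.09), np.float64(-0.48), np.float64(-0.0)), (np.float64(0.31), np.float64(-0.55), np.float64(0.0)), (np.float64(0.52), np.float64(-0.62), np.float64(0.0)), (np.float64(0.73), np.float64(-0.68), np.float64(-0.0))]
```

View pics/top0.png

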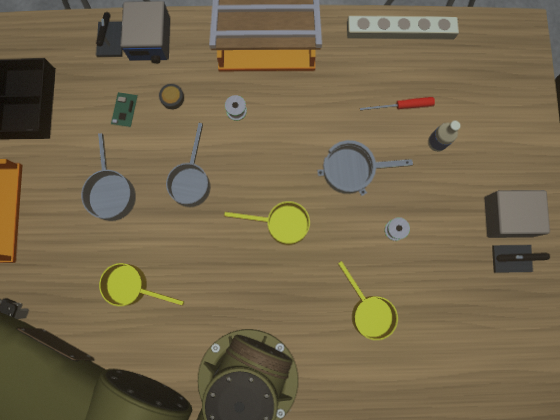

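View pics/side0.png

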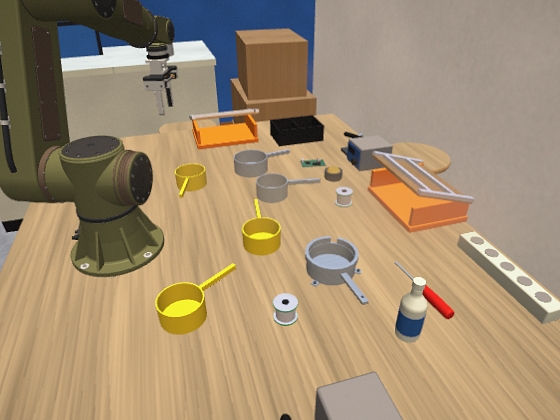

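The top view shows the small steel pan at about (188,185) with its handle tip at (199,125), and the wide pan at (107,195). The bench pan is at (349,167), its handle pointing right to (410,163). In the side view its collar gap is near (340,242).

```bash
cat >> h.py <<'E'
def circ(p):
    A=np.c_[2*p,np.ones(len(p))]; s=np.linalg.lstsq(A,(p**2).sum(1),rcond=None)[0]
    return s[:2],np.sqrt(s[2]+s[:2]@s[:2])
def fit(p):
    for k in range(8):
        c,r=circ(p); e=abs(np.hypot(*(p-c).T)-r); p=p[e<max(.004,2*np.median(e))]
    return c,r,len(p)
E
python3 - <<'E'
from h import *
for n in("top","side"):
    W=np.load(n+"0.npy"); im=cv2.imread(f"pics/{n}0.png")
    hsv=cv2.cvtColor(im,cv2.COLOR_BGR2HSV)
    for nm,c0,h in(("pan",(.5,.15),.055),("wide",(.47,.37),.055),("nest",(.535,-.26),.056)):
        m=np.isfinite(W[...,2])&(hsv[...,1]<90)
        P=W[m]
        q=P[np.hypot(P[:,0]-c0[0],P[:,1]-c0[1])<.13]
        rim=q[abs(q[:,2]-h)<.004][:,:2]
        if len(rim)<10: print(n,nm,len(rim));continue
        c,r,k=fit(rim); print(n,nm,"rim",c.round(4),round(r,4),k,len(rim),"zmax",np.nanpercentile(q[:,2],[5,50,99]).round(3))
        q=P[np.hypot(P[:,0]-c[0],P[:,1]-c[1])<.18]; d=np.hypot(*(q[:,:2]-c).T)
        f=q[(d<.03)]; print("  floor z",np.median(f[:,2]) if len(f) else None)
        hd=q[(d>.085)&(d<.16)&(q[:,2]>.025)&(q[:,2]<.06)]; a=np.arctan2(hd[:,1]-c[1],hd[:,0]-c[0])
        if len(hd): print("  handle ang",np.median(a).round(4),a.std().round(3),len(hd),"z",np.median(hd[:,2]).round(4))
        if nm=="nest":
            rr=np.hypot(*(q[:,:2]-c).T); s=q[(rr>.054)&(rr<.069)]; a=np.degrees(np.arctan2(s[:,1]-c[1],s[:,0]-c[0]))%360
            for b in range(30,320,6):
                t=s[(a>=b)&(a<b+6)]; print((b,len(t),round(float(t[:,2].max()),3) if len(t) else 0,round(float(np.median(t[:,2])),3) if len(t) else 0),end=" ")
    crop=im[130:205,300:420] if n=="top" else im[220:310,290:380]
    cv2.imwrite(f"pics/c_{n}.png",cv2.resize(crop,None,fx=6 if n=="top" else 6,fy=6,interpolation=cv2.INTER_CUBIC))
E
```

```text
top pan rim [0.5041 0.1427] 0.0671 78 223 zmax [-0.004  0.003  0.056]
  floor z 0.0026492670584671307
  handle ang -0.152 0.998 179 z 0.0498
top wide rim [0.4689 0.3513] 0.068 78 235 zmax [-0.003  0.004  0.056]
  floor z 0.002020495249265286
  handle ang 0.1203 0.747 190 z 0.0496
top nest rim [ 0.5239 -0.2587] 0.0614 371 417 zmax [-0.003  0.004  0.059]
  floor z 0.002699625361074931
  handle ang -1.4925 0.041 191 z 0.0377
(30, 18, 0.056, 0.048) (36, 18, 0.058, 0.052) (42, 20, 0.055, 0.025) (48, 22, 0.059, 0.038) (54, 11, 0.041, 0.004) (60, 9, 0.04, 0.032) (66, 8, 0.057, 0.02) (72, 12, 0.056, 0.051) (78, 14, 0.059, 0.053) (84, 14, 0.056, 0.021) (90, 19, 0.057, 0.053) (96, 20, 0.057, 0.029) (102, 14, 0.058, 0.049) (108, 17, 0.058, 0.047) (114, 17, 0.059, 0.052) (120, 19, 0.056, 0.049) (126, 16, 0.059, 0.049) (132, 21, 0.056, 0.047) (138, 18, 0.056, 0.045) (144, 18, 0.059, 0.05) (150, 16, 0.056, 0.052) (156, 20, 0.061, 0.049) (162, 19, 0.059, 0.054) (168, 18, 0.06, 0.049) (174, 13, 0.058, 0.052) (180, 17, 0.057, 0.051) (186, 16, 0.061, 0.05) (192, 14, 0.058, 0.053) (198, 16, 0.058, 0.05
[... 1316 characters left out ...]
 0.059, 0.058) (150, 7, 0.059, 0.058) (156, 7, 0.06, 0.046) (162, 10, 0.059, 0.058) (168, 22, 0.058, 0.042) (174, 14, 0.058, 0.038) (180, 26, 0.058, 0.039) (186, 27, 0.058, 0.029) (192, 34, 0.06, 0.033) (198, 41, 0.059, 0.031) (204, 42, 0.059, 0.029) (210, 43, 0.06, 0.031) (216, 54, 0.06, 0.027) (222, 47, 0.059, 0.033) (228, 47, 0.059, 0.034) (234, 48, 0.059, 0.031) (240, 51, 0.059, 0.03) (246, 50, 0.058, 0.033) (252, 51, 0.059, 0.031) (258, 45, 0.058, 0.034) (264, 49, 0.058, 0.035) (270, 44, 0.06, 0.041) (276, 28, 0.059, 0.046) (282, 23, 0.059, 0.048) (288, 17, 0.061, 0.049) (294, 27, 0.058, 0.046) (300, 26, 0.06, 0.045) (306, 19, 0.06, 0.028) (312, 18, 0.059, 0.039) (318, 15, 0.059, 0.054)
```

View pics/c_top.png

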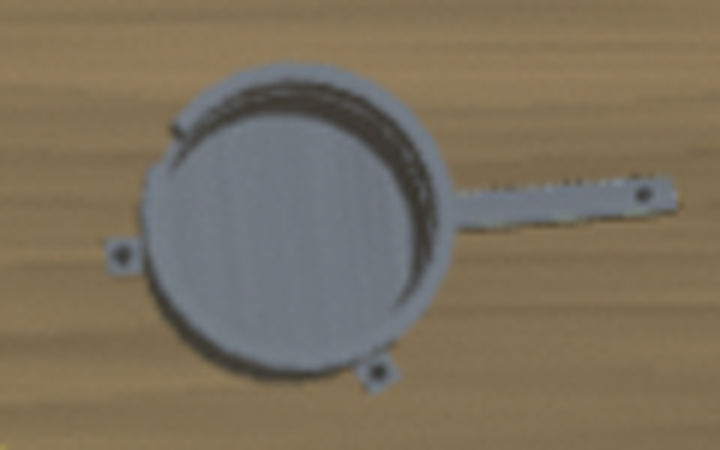

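View pics/c_side.png

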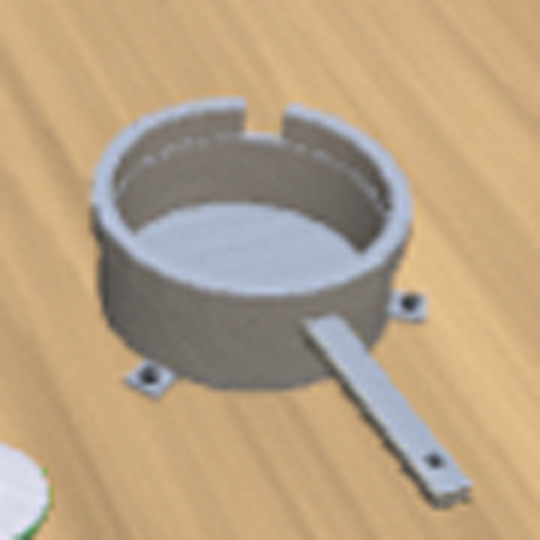

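Both crops show one gap, at the collar's upper left (pixel (168,147) in the top crop, (265,120) in the side crop). The clouds put it at about 61.5° round the axis. Next I refine the small pan's pose, because those rim fits caught the handle as well.

```bash
python3 - <<'E'
from h import *
from scipy.spatial.transform import Rotation as R
for n in("top","side"):
    W=np.load(n+"0.npy"); im=cv2.imread(f"pics/{n}0.png")
    m=np.isfinite(W[...,2])&(cv2.cvtColor(im,cv2.COLOR_BGR2HSV)[...,1]<90); P=W[m]
    for nm,c0 in(("pan",(.495,.15)),("wide",(.47,.366))):
        c=np.array(c0); Rr=.052 if nm=="pan" else .062
        q=P[(P[:,2]>.049)&(P[:,2]<.063)][:,:2]
        for k in range(15):
            d=np.hypot(*(q-c).T); s=q[(d>Rr-.014)&(d<Rr+.009)]; 
            dv=s-c; dn=np.hypot(*dv.T); J=dv/dn[:,None]
            c=c+np.linalg.lstsq(J,dn-(Rr-.0015),rcond=None)[0]
        d=np.hypot(*(P[:,:2]-c).T)
        h=P[(d>.075)&(d<.158)&(P[:,2]>.044)&(P[:,2]<.060)&(P[:,0]>c[0]+.05)]
        a=np.arctan2(h[:,1]-c[1],h[:,0]-c[0]); a=a[abs(a-np.median(a))<.15]
        print(n,nm,c.round(4),len(s),"resid",np.std(dn).round(4),"ang",np.median(a).round(4),a.std().round(3),len(a))
    c=np.array([.5243,-.260]); d=np.hypot(*(P[:,:2]-c).T)
    s=P[(d>.055)&(d<.068)&(P[:,2]>.050)]; a=np.sort(np.degrees(np.arctan2(s[:,1]-c[1],s[:,0]-c[0]))); a=a[(a>30)&(a<90)]; i=np.argmax(np.diff(a)); print("gap",a[i],a[i+1])
o=get_obs(); print(R.from_euler("xyz",o["eef_rot"]).as_matrix().round(3),o["ee_pos"])
E
```

```text
top pan [0.4831 0.1469] 199 resid 0.002 ang -0.1917 0.029 139
top wide [0.4593 0.3508] 234 resid 0.0021 ang 0.14 0.032 144
gap 53.936464783175616 71.338233575361
side pan [0.4851 0.1472] 187 resid 0.0025 ang -0.2109 0.033 105
side wide [0.46   0.3514] 178 resid 0.0026 ang 0.1195 0.039 76
gap 53.48991332368816 70.21608629969741
[[-0.     0.345  0.939]
 [-0.001  0.939 -0.345]
 [-1.    -0.001 -0.   ]] [0.18943513 0.51610371 0.21893749]
```

```bash
cat >> h.py <<'E'
from scipy.spatial.transform import Rotation as R
def togo(p,ang):
    """shift (mm, tool axes) and spin to bring TCP to p, with tool z along world yaw ang"""
    o=get_obs(); M=R.from_euler("xyz",o["eef_rot"]).as_matrix(); z=M[:,2]
    s=-(ang-np.arctan2(z[1],z[0])+np.pi/2)%np.pi-np.pi/2
    s=-(((ang-np.arctan2(z[1],z[0]))+np.pi)%(2*np.pi)-np.pi)
    print("t",round(o["time_s"],2),"pos",o["ee_pos"].round(4),"yawz",np.arctan2(z[1],z[0]).round(3),"tilt",M[:,0].round(3),"F",o["force"].round(1),"M",o["moment"].round(2),"w",round(o["grip_width"],4),"q6",o["qpos"][5].round(2))
    print("shift mm",(M.T@(np.array(p)-o["ee_pos"])*1e3).round(1),"spin",round(s,3))
E
python3 -m handwheel '[[[0,-20,42],-0.03,-1],[[0,-41,84],-0.06,-1],[[0,-61,126],-0.09,-1],[[0,-82,168],-0.12,-1],[[0,-102,210],-0.15,-1]]' 40
python3 -c "
from h import *
togo((.572,.129,.1),-.2)"
```

```text
time_s: 0.6
ee_pos: [0.3523, 0.3464, 0.2189]
eef_rot: [-1.885, 1.57, -2.086]
force: [0.6, 0.6, -0.5]
grip_width: 0.0941
t 0.6 pos [0.3523 0.3464 0.2189] yawz -0.2 tilt [-0.001 -0.001 -1.   ] F [ 0.6  0.6 -0.5] M [ 0.01 -0.01  0.01] w 0.0941 q6 -0.67
shift mm [ 119.  -169.1  258.6] spin -0.0
```

The gripper needs a half turn: the nest orientation would otherwise take joint 6 past its limit. So I spin by +π on the way.

```bash

python3 -m handwheel '[[[0,-24,36],0.145,-1],[[0,-48,72],0.29,-1],[[0,-72,108],0.435,-1],[[0,-96,144],0.58,-1],[[0,-120,180],0.725,-1]]'
python3 -m handwheel '[[[0,0,0],0.145,-1],[[0,0,0],0.29,-1],[[0,0,0],0.435,-1],[[0,0,0],0.58,-1],[[0,0,0],0.725,-1]]'
python3 -m handwheel '[[[0,0,0],0.145,-1],[[0,0,0],0.29,-1],[[0,0,0],0.435,-1],[[0,0,0],0.58,-1],[[0,0,0],0.725,-1]]'
python3 -m handwheel '[[[0,0,0],0.145,-1],[[0,0,0],0.29,-1],[[0,0,0],0.435,-1],[[0,0,0],0.58,-1],[[0,0,0],0.725,-1]]'
python3 -c "
from h import *
togo((.572,.129,.12),-.2-np.pi)"
```

```text
time_s: 1.1
ee_pos: [0.5057, 0.1914, 0.2188]
eef_rot: [-1.345, 1.569, -2.277]
force: [0.5, 0.8, 0.5]
grip_width: 0.0941
time_s: 1.6
ee_pos: [0.5056, 0.1913, 0.2185]
eef_rot: [-0.791, 1.569, -2.454]
force: [-0.3, 0.3, 0.4]
grip_width: 0.094
time_s: 2.1
ee_pos: [0.5055, 0.1912, 0.2181]
eef_rot: [-0.151, 1.568, -2.545]
force: [0.9, -0.9, -1.0]
grip_width: 0.094
time_s: 2.6
ee_pos: [0.5053, 0.1912, 0.2178]
eef_rot: [0.531, 1.567, -2.594]
force: [-0.8, 0.2, 0.0]
grip_width: 0.094
t 2.6 pos [0.5053 0.1912 0.2178] yawz -3.124 tilt [-0.003 -0.002 -1.   ] F [-0.8  0.2  0. ] M [ 0.03  0.14 -0.02] w 0.094 q6 1.85
shift mm [ 97.7  63.2 -65.9] spin 0.217
```

```bash

python3 -m handwheel '[[[20,16,-16],0.1,-1],[[40,32,-33],0.21,-1],[[60,48,-50],0.217,-1],[[85,63,-66],0.217,-1],[[98,63,-66],0.217,-1]]'
python3 - <<'E'
from h import *
togo((.572,.129,.040),-.2-np.pi)
im,W=cloud("side"); cv2.imwrite("pics/s1.png",cv2.resize(im[100:240,180:380],None,fx=4,fy=4))
E
```

```text
time_s: 3.1
ee_pos: [0.5724, 0.1275, 0.1171]
eef_rot: [0.606, 1.565, -2.738]
force: [0.6, -0.2, 0.5]
grip_width: 0.0942
t 3.1 pos [0.5724 0.1275 0.1171] yawz 2.94 tilt [-0.006 -0.002 -1.   ] F [ 0.6 -0.2  0.5] M [-0.02  0.19  0.  ] w 0.0942 q6 1.93
shift mm [77.1 -1.7  0.3] spin -0.002
```

View pics/s1.png

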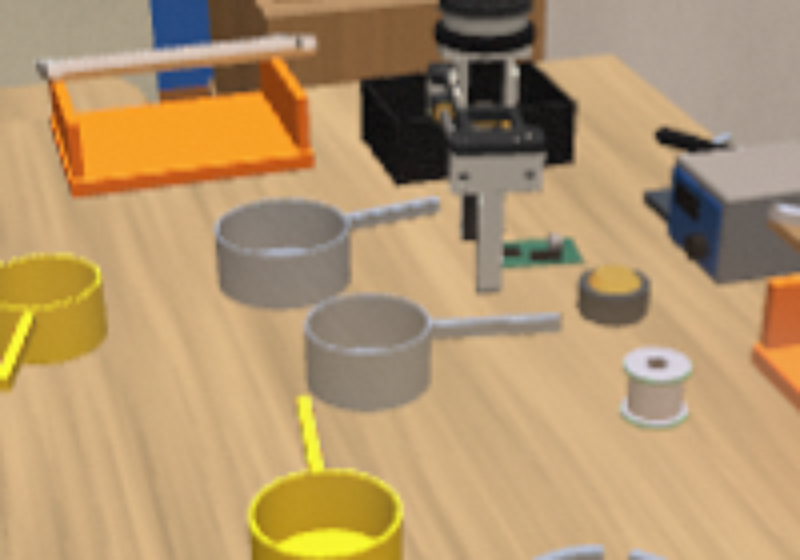

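The fingers straddle the handle: in the crop the near finger's tip is at about (487,288) and the bar lies around (490,325). I descend and close.

```bash

python3 -m handwheel '[[[20,-1,0],0,-1],[[40,-2,0],0,-1],[[60,-2,0],0,-1],[[77,-2,0],0,-1],[[77,-2,0],0,-1]]'
python3 -m handwheel '[[[0,0,0],0,0],[[0,0,0],0,0.5],[[0,0,0],0,0.7],[[0,0,0],0,1],[[0,0,0],0,1]]' 25
python3 -m handwheel '[[[0,0,0],0,1],[[0,0,0],0,1],[[0,0,0],0,1],[[0,0,0],0,1],[[0,0,0],0,1]]' 55
python3 -c "
from h import *
togo((.572,.129,.120),-.2-np.pi)"
```

```text
time_s: 3.65
ee_pos: [0.5693, 0.1307, 0.0374]
eef_rot: [0.462, 1.559, -2.88]
force: [-0.4, 0.5, 0.3]
grip_width: 0.0939
time_s: 4.15
ee_pos: [0.5695, 0.1307, 0.0378]
eef_rot: [0.469, 1.56, -2.874]
force: [0.5, 0.1, -0.0]
grip_width: 0.0577
time_s: 4.65
ee_pos: [0.5695, 0.1307, 0.0378]
eef_rot: [0.469, 1.56, -2.873]
force: [0.2, -1.1, 0.6]
grip_width: 0.0175
t 4.65 pos [0.5695 0.1307 0.0378] yawz 2.941 tilt [-0.011 -0.003 -1.   ] F [ 0.2 -1.1  0.6] M [0.01 0.16 0.01] w 0.0175 q6 1.94
shift mm [-82.3   1.6  -2. ] spin -0.001
```

```bash

python3 -m handwheel '[[[0,0,0],0,1],[[0,0,0],0,1],[[0,0,0],0,1],[[0,0,0],0,1],[[0,0,0],0,1]]' 55
python3 -m handwheel '[[[-3,0,0],0,1],[[-8,0,0],0,1],[[-15,0,0],0,1],[[-22,0,0],0,1],[[-30,0,0],0,1]]' 55
python3 -m handwheel '[[[-12,0,0],0,1],[[-25,0,0],0,1],[[-38,0,0],0,1],[[-50,0,0],0,1],[[-50,0,0],0,1]]' 55
python3 - <<'E'
from h import *
togo((.572,.129,.120),-.2-np.pi)
im,W=cloud("side"); cv2.imwrite("pics/s2.png",cv2.resize(im[100:240,180:380],None,fx=4,fy=4))
E
```

```text
time_s: 5.15
ee_pos: [0.5695, 0.1307, 0.0377]
eef_rot: [0.462, 1.56, -2.881]
force: [0.0, 0.5, 0.2]
grip_width: 0.0094
time_s: 5.65
ee_pos: [0.5699, 0.1308, 0.0685]
eef_rot: [0.47, 1.56, -2.872]
force: [-0.4, 0.3, -1.9]
grip_width: 0.0091
time_s: 6.15
ee_pos: [0.5712, 0.1311, 0.1207]
eef_rot: [0.508, 1.563, -2.834]
force: [0.1, -0.5, -2.3]
grip_width: 0.0091
t 6.15 pos [0.5712 0.1311 0.1207] yawz 2.941 tilt [-0.007 -0.002 -1.   ] F [ 0.1 -0.5 -2.3] M [-0.06 -0.05  0.01] w 0.0091 q6 1.94
shift mm [ 0.7  1.9 -1.2] spin -0.001
```

View pics/s2.png

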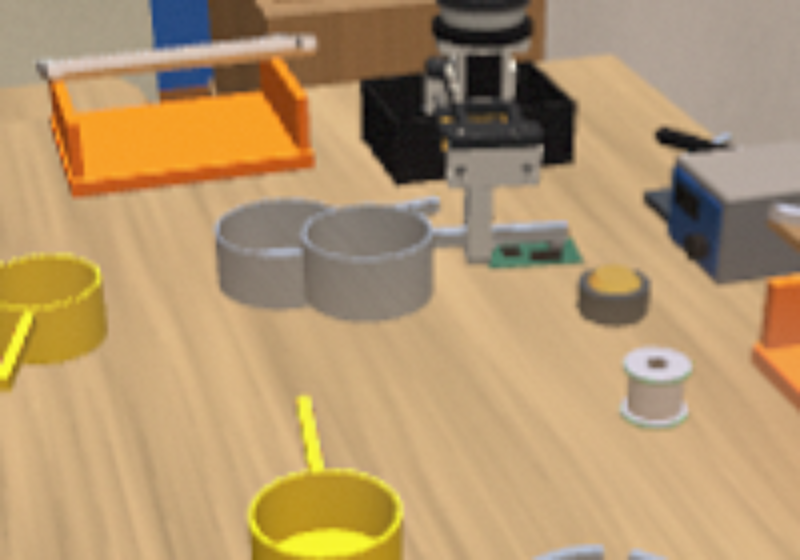

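The pan is held level, now in front of the wide pan and clear of the bench. I carry it to the nest.

```bash

python3 -m handwheel '[[[-2,15,-3],-0.06,1],[[-4,38,-7],-0.14,1],[[-6,62,-11],-0.23,1],[[-8,86,-16],-0.32,1],[[-10,110,-20],-0.41,1]]' 55
python3 -c "
from h import *
togo((.5651,-.1827,.13),1.086-np.pi)"
```

```text
time_s: 6.7
ee_pos: [0.5681, 0.0183, 0.1291]
eef_rot: [0.032, 1.56, -2.896]
force: [0.1, -0.8, -2.2]
grip_width: 0.0098
t 6.7 pos [0.5681 0.0183 0.1291] yawz -2.928 tilt [-0.01  -0.003 -1.   ] F [ 0.1 -0.8 -2.2] M [0.01 0.   0.02] w 0.0098 q6 1.33
shift mm [ -0.4 195.8  45.5] spin -0.873
```

```bash

python3 -m handwheel '[[[0,24,6],-0.1,1],[[0,48,11],-0.2,1],[[0,72,17],-0.31,1],[[0,96,22],-0.42,1],[[0,116,27],-0.52,1]]' 55
python3 -c "
from h import *
togo((.5651,-.1827,.13),1.086-np.pi)"
```

```text
time_s: 7.2
ee_pos: [0.5658, -0.1019, 0.1286]
eef_rot: [-0.549, 1.559, -2.954]
force: [-0.4, -0.2, -2.3]
grip_width: 0.0093
t 7.2 pos [ 0.5658 -0.1019  0.1286] yawz -2.404 tilt [-0.011 -0.002 -1.   ] F [-0.4 -0.2 -2.3] M [ 0.05 -0.01  0.04] w 0.0093 q6 0.6
shift mm [-1.2 59.3 54.8] spin -0.349
```

```bash

python3 -m handwheel '[[[0,18,16],-0.1,1],[[0,36,33],-0.2,1],[[0,50,46],-0.3,1],[[0,59,55],-0.349,1],[[0,59,55],-0.349,1]]' 55
cat > held.py <<'E'
from h import *
import sys
togo((.5651,-.1827,float(sys.argv[1])),1.086-np.pi)
o=get_obs(); zr=o["ee_pos"][2]+.005+.010  # expected rim height
for n in("top","side"):
    im,W=cloud(n); np.save(n+"1.npy",W); cv2.imwrite(f"pics/{n}_{o['time_s']:.2f}.png",im)
    P=W[np.isfinite(W[...,2])]; P=P[np.hypot(P[:,0]-.52,P[:,1]+.26)<.2]
    a=1.086; u=np.array([np.cos(a),np.sin(a)]); c=o["ee_pos"][:2]-.0874*u
    for k in range(15):
        q=P[(abs(P[:,2]-zr)<.012)][:,:2]; d=np.hypot(*(q-c).T); s=(d>.040)&(d<.060); dv=q[s]-c; dn=np.hypot(*dv.T)
        c=c+np.linalg.lstsq(dv/dn[:,None],dn-.0505,rcond=None)[0]
    d=P[:,:2]-c; r=np.hypot(*d.T); q=P[(abs(P[:,2]-zr)<.012)&(abs(r-.051)<.006)]
    pl=np.linalg.lstsq(np.c_[(q[:,:2]-c),np.ones(len(q))],q[:,2],rcond=None)[0]
    h=P[(r>.11)&(r<.165)&(abs(P[:,2]-zr)<.02)&((d@u)>.09)]
    print(n,"centre",c.round(4),s.sum(),"slope along handle",(pl[:2]@u).round(3),"rim z",pl[2].round(4),"handle",np.median(np.arctan2(h[:,1]-c[1],h[:,0]-c[0])).round(3),len(h),"z",np.median(h[:,2]).round(4))
E
python3 held.py .13
```

```text
time_s: 7.7
ee_pos: [0.5642, -0.1837, 0.1279]
eef_rot: [-0.96, 1.558, -3.016]
force: [-0.1, 0.2, -1.9]
grip_width: 0.0097
t 7.7 pos [ 0.5642 -0.1837  0.1279] yawz -2.056 tilt [-0.013 -0.002 -1.   ] F [-0.1  0.2 -1.9] M [0.09 0.01 0.05] w 0.0097 q6 0.11
shift mm [-2.1  0.3 -1.3] spin -0.001
top centre [ 0.5222 -0.2614] 190 slope along handle -0.019 rim z 0.1397 handle nan 0 z nan
side centre [ 0.5233 -0.2619] 549 slope along handle 0.005 rim z 0.1399 handle 1.09 32 z 0.1445
  return _methods._mean(a, axis=axis, dtype=dtype,
  ret = ret.dtype.type(ret / rcount)
```

```bash

python3 -m handwheel '[[[4,0,-1],0,1],[[9,0,-2],0,1],[[14,1,-2],0,1],[[18,1,-2],0,1],[[18,1,-2],0,1]]' 55
python3 held.py .045 2>/dev/null
```

```text
time_s: 8.3
ee_pos: [0.5658, -0.1806, 0.1093]
eef_rot: [-1.005, 1.557, -3.063]
force: [0.3, -0.8, -1.7]
grip_width: 0.0099
t 8.3 pos [ 0.5658 -0.1806  0.1093] yawz -2.057 tilt [-0.013 -0.001 -1.   ] F [ 0.3 -0.8 -1.7] M [0.04 0.01 0.04] w 0.0099 q6 0.12
shift mm [64.4  1.   1.7] spin -0.002
top centre [ 0.5236 -0.2585] 184 slope along handle -0.012 rim z 0.1214 handle nan 0 z nan
side centre [ 0.5249 -0.2599] 544 slope along handle 0.006 rim z 0.1214 handle 1.088 30 z 0.1266
```

```bash

python3 -m handwheel '[[[5,0,0],0,1],[[10,0,0],0,1],[[15,0,0],0,1],[[20,0,0],0,1],[[24,0,0],0,1]]' 55
python3 -m handwheel '[[[4,0,0],0,1],[[8,0,0],0,1],[[12,0,0],0,1],[[16,0,0],0,1],[[18,0,0],0,1]]' 55
python3 held.py .045 2>/dev/null
cd pics; python3 -c "
import cv2,glob,os
f=max(glob.glob('side_*.png'),key=os.path.getmtime); im=cv2.imread(f); cv2.imwrite('s3.png',cv2.resize(im[190:310,260:400],None,fx=5,fy=5))"
```

```text
time_s: 8.9
ee_pos: [0.5657, -0.1809, 0.0855]
eef_rot: [-0.984, 1.558, -3.041]
force: [1.2, 0.7, -1.9]
grip_width: 0.0096
time_s: 9.4
ee_pos: [0.5654, -0.1808, 0.0671]
eef_rot: [-0.997, 1.558, -3.054]
force: [-0.5, -0.2, -1.3]
grip_width: 0.0093
t 9.4 pos [ 0.5654 -0.1808  0.0671] yawz -2.057 tilt [-0.013 -0.001 -1.   ] F [-0.5 -0.2 -1.3] M [ 0.06 -0.01  0.07] w 0.0093 q6 0.12
shift mm [22.1  0.9  1.6] spin -0.002
top centre [ 0.5231 -0.2584] 175 slope along handle 0.004 rim z 0.0789 handle nan 0 z nan
side centre [ 0.5243 -0.2601] 496 slope along handle 0.005 rim z 0.0789 handle 1.087 34 z 0.0832
```

View pics/s3.png

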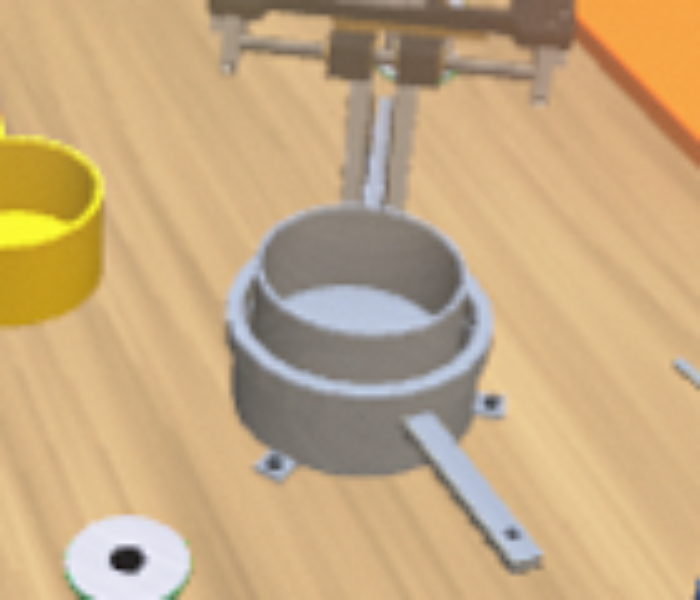

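The pan is inside the collar, centred at about (365,275) in the crop, with its handle pointing to the gap at the back. I lower it slowly and watch the force.

```bash

python3 -m handwheel '[[[3,1,0],0,1],[[5,1,0],0,1],[[7,1,0],0,1],[[9,1,0],0,1],[[10,1,0],0,1]]' 55
python3 -m handwheel '[[[1,0,0],0,1],[[2,0,0],0,1],[[3,0,0],0,1],[[4,0,0],0,1],[[5,0,0],0,1]]' 55
python3 held.py .045 2>/dev/null
```

```text
time_s: 10.0
ee_pos: [0.566, -0.1813, 0.0569]
eef_rot: [-1.007, 1.557, -3.064]
force: [-0.3, -0.1, -3.1]
grip_width: 0.0089
time_s: 10.5
ee_pos: [0.566, -0.1813, 0.0519]
eef_rot: [-1.004, 1.557, -3.062]
force: [0.1, -0.5, -1.4]
grip_width: 0.0097
t 10.5 pos [ 0.566  -0.1813  0.0519] yawz -2.057 tilt [-0.013 -0.001 -1.   ] F [ 0.1 -0.5 -1.4] M [ 0.1   0.05 -0.03] w 0.0097 q6 0.12
shift mm [ 6.9 -0.   1.6] spin -0.002
top centre [ 0.5208 -0.2639] 253 slope along handle 0.064 rim z 0.0637 handle nan 0 z nan
side centre [ 0.5246 -0.2619] 592 slope along handle 0.02 rim z 0.0636 handle 1.087 33 z 0.0684
```

The handle is in the gap with no contact, and about 5 mm remain.

```bash

python3 -m handwheel '[[[0.6,0,0],0,1],[[1.2,0,0],0,1],[[1.8,0,0],0,1],[[2.4,0,0],0,1],[[3,0,0],0,1]]' 55
python3 -m handwheel '[[[0.2,0,0],0,1],[[0.5,0,0],0,1],[[0.8,0,0],0,1],[[1,0,0],0,1],[[1,0,0],0,1]]' 55
python3 -m handwheel '[[[0.2,0,0],0,1],[[0.4,0,0],0,1],[[0.6,0,0],0,1],[[0.6,0,0],0,1],[[0.6,0,0],0,1]]' 55
```

```text
time_s: 11.1
ee_pos: [0.5659, -0.1813, 0.0488]
eef_rot: [-1.01, 1.557, -3.067]
force: [1.2, -0.3, -1.3]
grip_width: 0.0093
time_s: 11.6
ee_pos: [0.5658, -0.1813, 0.0477]
eef_rot: [-1.013, 1.557, -3.071]
force: [0.3, -0.0, -1.9]
grip_width: 0.0094
time_s: 12.1
ee_pos: [0.5658, -0.1812, 0.0471]
eef_rot: [-1.013, 1.557, -3.07]
force: [0.0, -1.0, -2.1]
grip_width: 0.0094
```

```bash

python3 -m handwheel '[[[0.6,0,0],0,1],[[1.2,0,0],0,1],[[1.8,0,0],0,1],[[2.4,0,0],0,1],[[3,0,0],0,1]]' 55
python3 -m handwheel '[[[0.3,0,0],0,1],[[0.6,0,0],0,1],[[0.9,0,0],0,1],[[1.2,0,0],0,1],[[1.2,0,0],0,1]]' 55
python3 -m handwheel '[[[0.2,0,0],0,1],[[0.4,0,0],0,1],[[0.6,0,0],0,1],[[0.6,0,0],0,1],[[0.6,0,0],0,1]]' 55
```

```text
time_s: 12.6
ee_pos: [0.5658, -0.1813, 0.044]
eef_rot: [-1.013, 1.557, -3.071]
force: [-0.3, -0.2, -1.5]
grip_width: 0.0093
time_s: 13.1
ee_pos: [0.5658, -0.1813, 0.0429]
eef_rot: [-1.012, 1.557, -3.07]
force: [-0.3, 0.0, -1.4]
grip_width: 0.0093
time_s: 13.6
ee_pos: [0.5658, -0.1812, 0.0424]
eef_rot: [-1.01, 1.557, -3.067]
force: [0.0, 1.4, 1.0]
grip_width: 0.0096
```

```bash

python3 -m handwheel '[[[0.2,0,0],0,1],[[0.4,0,0],0,1],[[0.5,0,0],0,1],[[0.5,0,0],0,1],[[0.5,0,0],0,1]]' 55
python3 held.py .045 2>/dev/null
cd pics; python3 -c "
import cv2,glob,os
f=max(glob.glob('side_*.png'),key=os.path.getmtime); im=cv2.imread(f); cv2.imwrite('s4.png',cv2.resize(im[190:310,260:400],None,fx=5,fy=5))"
```

```text
time_s: 14.1
ee_pos: [0.5659, -0.1812, 0.042]
eef_rot: [-1.006, 1.557, -3.063]
force: [-0.8, 2.5, 2.4]
grip_width: 0.0091
t 14.1 pos [ 0.5659 -0.1812  0.042 ] yawz -2.057 tilt [-0.013 -0.001 -1.   ] F [-0.8  2.5  2.4] M [ 0.25  0.08 -0.03] w 0.0091 q6 0.12
shift mm [-3.  -0.   1.7] spin -0.002
top centre [ 0.5211 -0.2665] 406 slope along handle -0.004 rim z 0.0544 handle nan 0 z nan
side centre [ 0.526  -0.2624] 572 slope along handle -0.039 rim z 0.0561 handle 1.103 33 z 0.0577
```

View pics/s4.png

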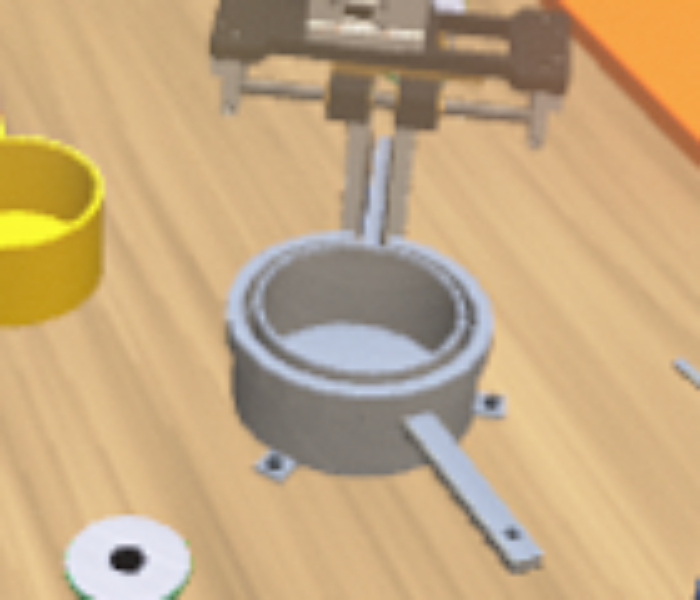

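Contact (4–5 N in z, at TCP height 42 mm against an expected 41.8), and the crop shows the pan flush in the collar around (360,310). I release and retreat.

```bash

python3 -m handwheel '[[[0,0,0],0,0.75],[[0,0,0],0,0.75],[[0,0,0],0,0.6],[[0,0,0],0,0.5],[[0,0,0],0,0.4]]' 10
python3 -m handwheel '[[[0,0,0],0,0.4],[[0,0,0],0,0.4],[[0,0,0],0,0.4],[[0,0,0],0,0.4],[[0,0,0],0,0.4]]'
python3 -m handwheel '[[[-10,0,0],0,0.4],[[-30,0,0],0,0.4],[[-60,0,0],0,0.4],[[-90,0,0],0,0.4],[[-120,0,0],0,0.4]]'
python3 -m handwheel '[[[-10,0,-30],0,0.4],[[-20,0,-60],0,0.4],[[-20,0,-90],0,0.4],[[-20,0,-120],0,0.4],[[-20,0,-120],0,0.4]]'
python3 - <<'E'
from h import *
togo((.6,-.18,.18),1.086-np.pi)
T,Wt=cloud("top"); S,Ws=cloud("side")
cc=lambda p,c:np.hypot(p[...,0]-c[0],p[...,1]-c[1])
for W in(Wt,Ws):
    P=W[np.isfinite(W[...,2])]; c=np.array([.5243,-.26]); r=cc(P,c); a=np.arctan2(P[:,1]-c[1],P[:,0]-c[0])
    h=P[(r>.085)&(r<.16)&(abs(a-1.09)<.2)&(P[:,2]>.03)&(P[:,2]<.1)]
    rh=cc(h,c); ah=np.arctan2(h[:,1]-c[1],h[:,0]-c[0]); i=h[:,2]>.05
    print("handle z",np.percentile(h[:,2],[50,90]).round(4),"slope",np.polyfit(rh[i],h[i,2],1)[0].round(3),"ang",np.median(ah[i]).round(3))
    f=P[r<.03]; pl=np.linalg.lstsq(np.c_[f[:,:2]-c,np.ones(len(f))],f[:,2],rcond=None)[0]; print("floor",pl.round(4))
    q=P[(abs(P[:,2]-.059)<.006)&(r>.045)&(r<.0575)]; print("pan rim",circ(q[:,:2]),np.median(q[:,2]),len(q))
cv2.imwrite("pics/f.png",np.hstack([cv2.resize(T[100:220,90:440],None,fx=1.14*1.0,fy=1.14),np.zeros((137,1,3),np.uint8)]))
v=np.vstack([cv2.resize(T[80:220,80:440],(720,280)),cv2.resize(S[120:310,150:400],(395,300))[:, :395] if 0 else cv2.copyMakeBorder(cv2.resize(S[120:310,150:400],(395,300)),0,0,0,325,cv2.BORDER_CONSTANT)])
cv2.imwrite("pics/f.png",v)
E
```

```text
time_s: 14.7
ee_pos: [0.5659, -0.1813, 0.0419]
eef_rot: [-1.004, 1.557, -3.062]
force: [0.4, -0.0, -0.1]
grip_width: 0.027
time_s: 15.2
ee_pos: [0.5659, -0.1813, 0.0419]
eef_rot: [-1.005, 1.557, -3.062]
force: [0.3, 0.4, -0.4]
grip_width: 0.0284
time_s: 15.7
ee_pos: [0.5674, -0.1811, 0.164]
eef_rot: [-0.98, 1.558, -3.038]
force: [-0.2, -0.0, -0.4]
grip_width: 0.0283
time_s: 16.2
ee_pos: [0.6247, -0.0721, 0.1838]
eef_rot: [-1.003, 1.559, -3.058]
force: [0.2, -0.4, 1.1]
grip_width: 0.028
t 16.2 pos [ 0.6247 -0.0721  0.1838] yawz -2.054 tilt [-0.012 -0.001 -1.   ] F [ 0.2 -0.4  1.1] M [-0.08  0.14 -0.05] w 0.028 q6 0.31
shift mm [  4.2  28.3 107. ] spin 0.001
handle z [0.0538 0.0571] slope -0.006 ang 1.086
floor [0.0229 0.0053 0.0069]
pan rim (array([ 0.52427967, -0.26046892]), np.float64(0.05094145807232034)) 0.056962697720076894 224
handle z [0.0581 0.0594] slope -0.003 ang 1.072
floor [ 0.0045 -0.0001  0.0098]
pan rim (array([ 0.52410073, -0.26029661]), np.float64(0.05074634336769134)) 0.058554041862570405 313
```

View pics/f.png

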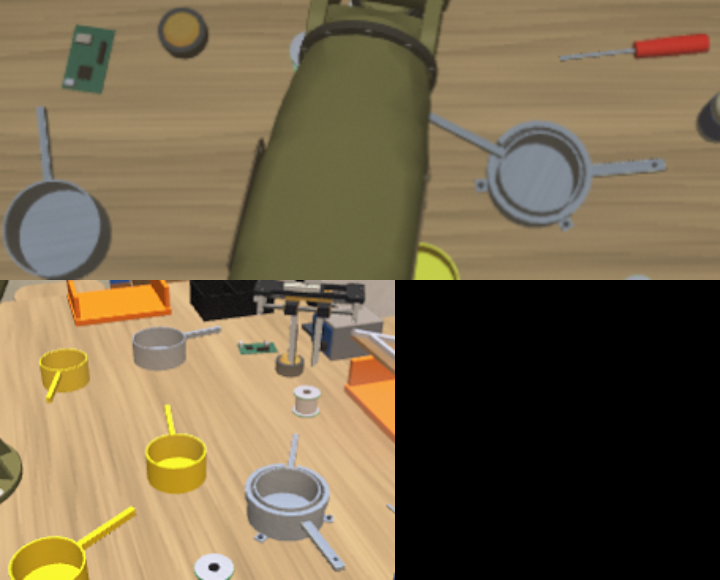

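Both views show the pan nested and level. Its handle lies in the gap (top part, about (480,140)), and the robot is clear of everything.

```bash
python3 -c "
from station import *
print(hand_in())"
```

```text
the job is handed in; nothing more can be done
None
```

The small steel pan is nested in the bench pan, with its handle down in the collar's gap, and the job is handed in. It took about 16 s of the 64 s allowed.

I pinched the handle, carried the pan over and turned it in the air to the gap, which I measured at about 1.09 rad (62°). I then lowered it until it touched the floor of the bench pan with a few newtons, released it and backed away.

**Last checks:**
- **Seating height:** the gripper stood at 42 mm at contact, against 41.8 mm expected.
- **Handle:** it is level (slope 0.006 or less) at 1.07–1.09 rad, with its top at about 54–58 mm against 56 mm expected.
- **Rim:** its centre is within 1 mm of the bench pan's axis, at about 57–58.5 mm against 59 mm expected.
- **Other things:** the wide pan and the bystanders visible in the last pictures look unmoved. I judged this by eye only and did not remeasure them. The arm hid spool_a and one yellow pan in the top view, but both show in the side view.

**Disagreement:** the top camera's fit of the pan floor gave a tilt of 0.023, while the side camera gave 0.005. I put this down to depth noise, since the handle and rim both read level.

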